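# Sweep the parts-box lids shut

## Task

The five flip lids of the black parts box were left ajar. With the fingertips, start on the flat landing at the end with the hanging eye and run lightly along the row to the far end, folding each lid shut in turn in one pass without lifting off on the way. Do not pick up, shove or press hard on the box, leave the other things where they lie, and finish clear of everything.

Things in the scene. Friction and masses are not known exactly. Their poses are not given: they have to be found in the camera images.
- parts_box: loose black plastic parts box, about 0.8 kg, on the steel shelf (shelf at z = 0): 224 long x 56 wide x 32.5 high (mm); origin under its middle, x along the row from the start end to the far end, z up. A small hanging eye lies low at the start end. The first 32 of its length is a solid flat landing, level with the closed lids; then follow five equal off-white flip lids
- lid1_hinge (a point): middle of the first lid's hinge line, at shut-lid height. All lids: 38 spacing, 34 long x 52 wide x 2.5 thick (mm), hinged across the box on the side nearer the start end, free edge towards the far end. They stay at any angle; a fraction of a newton at the free edge moves them. Sliding at lid-top height towards the far end folds them down; the other way catches them
- row_start (a point): middle of the top of the flat landing (lid tops when shut are level with it; open lids rise to at most 62 mm; 32.5 mm above the shelf), 17 mm before the first lid's hinge; its axes are those of the parts box
- row_end (a point): middle of the free edge of the fifth, last lid when shut, at its top face, 32.5 mm above the shelf; 204.5 mm from row_start along the box
- lid1 (a joint): angle of lid 1 counted from the start end (rad): 0 shut, grows as it opens, 1.3 at most; starts ajar at 0.4 to 0.9
- lid2 (a joint): angle of lid 2 counted from the start end (rad): 0 shut, grows as it opens, 1.3 at most; starts ajar at 0.4 to 0.9
- lid3 (a joint): angle of lid 3 counted from the start end (rad): 0 shut, grows as it opens, 1.3 at most; starts ajar at 0.4 to 0.9
- lid4 (a joint): angle of lid 4 counted from the start end (rad): 0 shut, grows as it opens, 1.3 at most; starts ajar at 0.4 to 0.9
- lid5 (a joint): angle of lid 5 counted from the start end (rad): 0 shut, grows as it opens, 1.3 at most; starts ajar at 0.4 to 0.9
- lever_far: red plastic tyre lever, about 120 x 16 x 7, lying beside the parts box; origin under its middle (bystander; sizes in mm)
- lever_near: second red tyre lever, same size, on the other side of the parts box (bystander; sizes in mm)
- spanner: chrome open-ended spanner, 215 x 48 x 5, lying beyond the tyre lever; origin under its middle (bystander; sizes in mm)
- rim_tape: roll of tape, ring 52 across, 18 high, off the start end of the parts box (bystander; sizes in mm)
- patch_tin: flat tin, 36 x 58 x 18, off the far end of the parts box (bystander; sizes in mm)
- canister: green canister with black twist cap, 68 across, 108 high, upright (bystander; sizes in mm)
- pump: aluminium frame pump lying on its side, 240 long, 28 high (bystander; sizes in mm)

How it is judged (in metres and radians):
On the way, in this order (a step that is already met when the one before it is completed fails the run):
1. the fingertips come down on or close above the flat landing while all lids are ajar (distance between the grasp point and row_start below 0.045 m and value of joint each of lid1, lid2, lid3, lid4, lid5 above 0.25 rad), for 0.05 s.
2. lid 1 is folded shut (value of joint lid1 below 0.12 rad), for 0.05 s.
3. lid 2 is folded shut (value of joint lid2 below 0.12 rad), for 0.05 s.
4. lid 3 is folded shut (value of joint lid3 below 0.12 rad), for 0.05 s.
5. lid 4 is folded shut (value of joint lid4 below 0.12 rad), for 0.05 s.
6. lid 5 is folded shut (value of joint lid5 below 0.12 rad), for 0.05 s.
At the end, for the whole second after the job is handed in: all five lids shut to within 0.12 rad (free edge at most 4 mm up), the parts box flat, at rest and within 30 mm of where it stood, every bystander within 30 mm of its place (value of joint each of lid1, lid2, lid3, lid4, lid5 below 0.12 rad and distance of each of parts_box, lever_far, lever_near, spanner, rim_tape, patch_tin, canister, pump from where it was at the start of the episode below 0.03 m and angle between parts_box's own z axis and vertical below 0.05 rad and linear speed of parts_box below 0.01 m/s); the robot touches nothing.
It fails at once if the fingertips lift off the row (more than about 20 mm above the lids) after the first lid is shut and before the last is folded down (value of joint lid1 below 0.12 rad and value of joint lid5 above 0.25 rad and z of the grasp point in the frame of parts_box above 0.075 m).
It fails at once if the parts box is lifted more than 12 mm or tipped (height (world z) of parts_box above 0.012 m or angle between parts_box's own z axis and vertical above 0.15 rad).
It fails at once if the parts box is shoved more than 30 mm (distance of parts_box from where it was at the start of the episode above 0.03 m).
It fails at once if the fingers press on the parts box with more than 30 N (contact force between the fingers and parts_box above 30 N).
It fails at once if a bystander is moved or lifted more than 30 mm (distance of any of lever_far, lever_near, spanner, rim_tape, patch_tin, canister, pump from where it was at the start of the episode above 0.03 m).
It also fails if it takes over 42 s, if anything falls off the work surface, if the arm or the gripper's body presses on something with over 40 N, if the wrist force passes 120 N, or if a joint passes its speed limit or range.

## Robot

A 6-joint arm with a two-finger parallel gripper is mounted at the origin on the work surface. World frame = base frame: x ahead of the robot, y to its left, z up, the work surface at z = 0. Lengths are in mm, angles in rad, forces in N, time in s.
With the tool pointing down it reaches from about 275 to 750 mm from the base axis. Payload 10.2 kg.
Tool frame: the origin (TCP) lies midway between the tips of the shut fingers; the grasp point (between the pads) lies 19 mm behind it; z points along the fingers, y is the line along which they close (so a half turn about z gives the same grasp; the last joint's range is limited). The gripper opens to 85 mm and grips with 20 to 120 N. Pads are 22 mm wide; open, the fingers measure 114 mm over their backs; the gripper's body (76 mm by 85 mm) begins 54 mm behind the grasp point. The pads swing forward as they close: fully open they stand 13 mm farther back than shut.
Start: joints at [-1.439, 0.313, 1.498, -0, 1.331, -0.223], TCP at [182.374, -492.312, 231.294] pointing down, gripper open.
Joint ranges: [-2.94, 2.94], [-0.97, 2.17], [0.19, 2.56], [-1.23, 4.37], [0.02, 3.11], [-2.88, 2.88]. Speed limits (rad/s): [2.39, 2.39, 3.01, 3.14, 3.14, 3.14].

## Interface

Orientations are given as a unit quaternion [w, x, y, z].
In Python, from rig import ctrl gives the robot as it stands.
- The arm moves only by the tool send_rows, never from a script. Its argument "targets" is a list of rows, each a list of 7 numbers: the closure, from -1 (fully open) to 1 (shut), so that 0 is half open, then the shift along the tool's x, y, z in m, then the turn, a rotation vector about the tool's x, y, z in rad. In form: [[claw, dx, dy, dz, ax, ay, az], ...]. A call has exactly 10 rows; each row shifts and turns the commanded pose from where the row before left it, along the tool's axes as they then stand; what a row does not reach is not made up. A row lasts 1/8 s, in which the tool goes at most 62.5 mm and 10.7 degrees, less where a joint would pass 70% of its speed; a pose out of reach is approached as far as the arm can. A call with a gripper value outside its range is refused whole. The fingers move at their own pace and stop on an object; "squeeze" is the grip in N (left out, the last holds). Time passes only in rows, so rows that do not move let the fingers close, or fill a call up. It gives the time, the measured TCP pose, the force, the opening and the grip force at its end, in the units of the state.
- ctrl.sense(): the state, without advancing time (a new reading comes with each control period).
- ctrl.capture(name): name is "scene" or "top" or "wrist"; returns a dict with "img" (420x560x3 uint8, red, green, blue), "camera_matrix" (3x3 intrinsics, pixels), "R" (3x3) and "t" (3): a world point X has camera coordinates R X + t. Camera axes: x right, y down, z forward; pixel columns grow to the right and rows downward; lengths in mm; the calibration is good to about 2 mm. A picture is of the moment at which its call begins. There is no depth.
- ctrl.finish_job(): hands the job in; it is judged then, once.
Trained networks look in a picture, given as the dict that the camera call returned (one of the last four; its "shot" number tells which), for a name from the list of things; names that differ only in an ending like _2 or _b are one class to them, and where a whole thing is asked for, a point or a joint stands for the part that bears it (a point fixed in the world has none). Each returns a list of dicts, best first, with "score" (0 to 1); they miss things now and then, are a little off and sometimes report something else, mostly with a low value. They report only what shows in the picture. A call takes as long as a camera call.
- ctrl.boxes_of(query, picture): "extent" ([left, top, width, height] in pixels, round what is visible of it).
- ctrl.landmark_of(query, picture): "point" ([column, row] in pixels: a listed point, or the origin of a listed thing).
The state is a dict: "time_s": time; "joints": joint angles; "dq": joint speeds; "tau": joint torques, N m; "eef_pos": TCP position; "ee_rot": TCP orientation; "force": force on the tool from outside, world axes, zero at the start; "wrist_torque": the same for the moment, N m; "grip_width": opening from 0.0 (shut) to 1.0 (fully open); "grip_force": force on a finger pad.
Only numpy, scipy, OpenCV 4.12 (cv2) and the standard library are available. Lean on these libraries where they do the work, as an engineer would, in place of code of your own. Each camera call takes 0.05 s, during which the arm holds its last target. There are 200 camera calls.

## Working session

There is one attempt and no reset: what is moved stays moved. The work goes in short steps, Python scripts to look and compute and a tool call to move; the robot and the scene stay as the last step left them, time stands still between calls to the robot, and variables do not carry over. Pictures are saved under pics/ and viewed, at most 10 in all, crops included, and the job is handed in when it is done.

Besides the shell and the picture viewer there is one more tool, called after "Call:" as a command line: name --pt "numbers of a row" for each row, then --argument value for the rest. send_rows: Moves the arm, as the interface text tells. Its arguments: {"type":"object","properties":{"targets":{"type":"array"},"squeeze":{"type":"number"}},"required":["targets"]}

```bash
mkdir -p pics; cat > h.py <<'E'
import numpy as np, cv2
from rig import ctrl
def ray(p,px,z):
    K,R,t=[np.array(p[k],float) for k in("camera_matrix","R","t")]
    d=R.T@np.linalg.solve(K,[px[0],px[1],1]); c=-R.T@t.ravel()
    return c+d*(z-c[2])/d[2]
def save(p,n): cv2.imwrite(f"pics/{n}.png",p["img"][:,:,::-1])
E
python3 - <<'E'
from h import *
s=ctrl.sense(); print(s)
for n in("top","scene"):
    p=ctrl.capture(n); save(p,n+"1")
    for q,z in(("row_start",32.5),("row_end",32.5),("lid1_hinge",32.5),("parts_box",0),("canister",0),("pump",0),("patch_tin",0),("rim_tape",0),("spanner",0),("lever_far",0)):
        for r in ctrl.landmark_of(q,p)[:2]: print(n,q,round(r["score"],2),np.round(r["point"]),ray(p,r["point"],z).round())
E
```

```text
{'time_s': 0.0, 'joints': array([-1.43940311e+00,  3.13465098e-01,  1.49845610e+00,  2.16232901e-05,
        1.33099174e+00, -2.23419683e-01]), 'dq': array([ 0.00098288,  0.0018394 ,  0.00140349, -0.0010625 , -0.0003468 ,
       -0.00032296]), 'tau': array([ 1.50147051e-03, -4.12263429e+01, -2.59741652e+01, -9.60802731e-05,
        4.14840120e-03, -7.87096809e-06]), 'eef_pos': array([ 182.34189716, -492.03961592,  230.72019083]), 'ee_rot': array([-6.58962057e-04,  9.84304945e-01,  1.76474755e-01,  4.08540823e-05]), 'force': array([-0.14817969, -0.28905584,  0.0687304 ]), 'wrist_torque': array([ 0.0347013 ,  0.00975668, -0.00821426]), 'grip_force': 0.0, 'grip_width': 0.9945821676292764}
top row_start 0.83 [273. 177.] [598.  26.  32.]
top lid1_hinge 0.9 [283. 180.] [590.   1.  32.]
top parts_box 0.64 [308. 191.] [563. -65.   0.]
top canister 0.85 [119. 264.] [385. 422.   0.]
top pump 0.87 [436. 225.] [ 471. -390.    0.]
top patch_tin 0.73 [368. 218.] [ 493. -217.    0.]
top patch_tin 0.38 [120. 266.] [381. 419.   0.]
top rim_tape 0.53 [240. 168.] [626. 111.   0.]
top rim_tape 0.27 [308. 192.] [563. -64.   0.]
top spanner 0.73 [329. 148.] [ 676. -121.    0.]
scene row_start 0.74 [277. 233.] [594.  30.  32.]
scene row_end 0.69 [217. 199.] [ 521. -166.   33.]
scene row_end 0.28 [152. 183.] [ 510. -369.   32.]
scene lid1_hinge 0.88 [270. 231.] [593.  11.  33.]
scene parts_box 0.82 [245. 223.] [560. -71.   0.]
scene parts_box 0.62 [154. 180.] [ 474. -391.    0.]
scene canister 0.57 [429. 211.] [387. 423.   0.]
scene pump 0.63 [153. 184.] [ 491. -384.    0.]
scene pump 0.36 [217. 199.] [ 497. -177.    0.]
scene patch_tin 0.61 [205. 198.] [ 501. -213.    0.]
scene rim_tape 0.75 [307. 258.] [629. 120.   0.]
scene spanner 0.81 [213. 253.] [ 676. -123.    0.]
scene lever_far 0.53 [211. 254.] [ 682. -127.    0.]
scene lever_far 0.48 [274. 233.] [574.  15.   0.]
```

```bash
python3 - <<'E'
import cv2,numpy as np
a=cv2.imread("pics/top1.png")[120:270,200:400]; cv2.imwrite("pics/topc.png",cv2.resize(a,(800,600),interpolation=cv2.INTER_CUBIC))
E
```

```text
(no output)
```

View pics/topc.png

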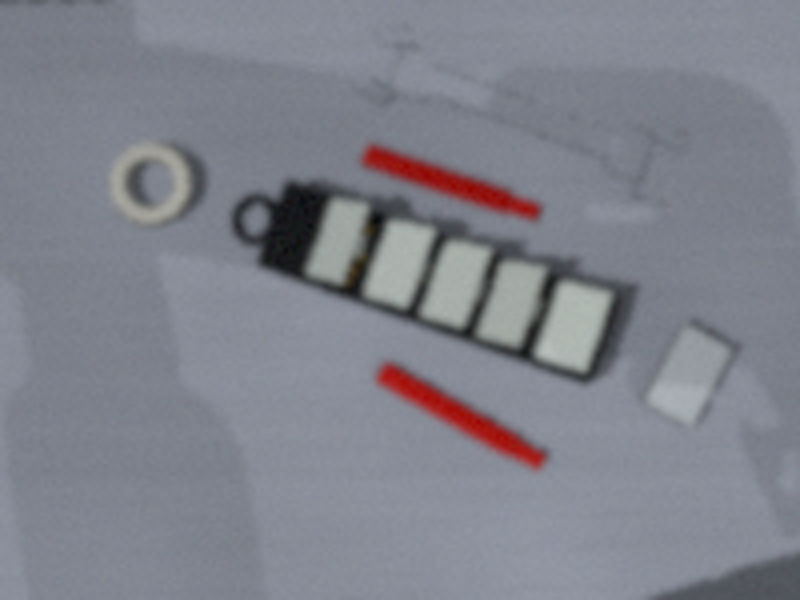

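View pics/scene1.png

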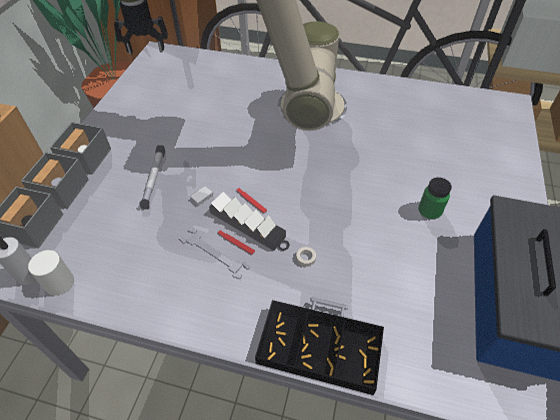

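Call:
send_rows --pt "1 0.043 -0.0254 0 0 0 0" --pt "1 0.043 -0.0254 0 0 0 0" --pt "1 0.043 -0.0254 0 0 0 0" --pt "1 0.043 -0.0254 0 0 0 0" --pt "1 0.043 -0.0254 0 0 0 0" --pt "1 0.043 -0.0254 0 0 0 0" --pt "1 0.043 -0.0254 0 0 0 0" --pt "1 0.043 -0.0254 0 0 0 0" --pt "1 0.043 -0.0254 0 0 0 0" --pt "1 0.043 -0.0254 0 0 0 0" --squeeze 20

```text
time_s: 2.35
eef_pos: [498.3, -103.3, 231.4]
ee_rot: [0.0, 0.984, 0.177, 0.0]
force: [0.9, -0.9, -0.0]
grip_width: 0.002
grip_force: 0.0
```

Call:
send_rows --pt "1 0.042 -0.025 0.01 0 0 0" --pt "1 0.042 -0.025 0.01 0 0 0" --pt "1 0.042 -0.025 0.01 0 0 0" --pt "1 0 0 0 0 0 -0.166" --pt "1 0 0 0 0 0 -0.166" --pt "1 0 0 0 0 0 -0.166" --pt "1 0 0 0 0 0 -0.166" --pt "1 0 0 0 0 0 -0.166" --pt "1 0 0 0 0 0 0" --pt "1 0 0 0 0 0 0"

```text
time_s: 3.6
eef_pos: [589.5, 9.4, 201.3]
ee_rot: [-0.0, 0.83, 0.557, -0.0]
force: [0.1, -0.2, -0.5]
grip_width: -0.001
grip_force: 0.0
```

```bash
python3 - <<'E'
from h import *
from scipy.spatial.transform import Rotation as Ro
s=ctrl.sense(); print(s["time_s"],s["eef_pos"],s["force"],s["grip_width"],s["joints"])
q=s["ee_rot"]; M=Ro.from_quat([*q[1:],q[0]]).as_matrix(); print(M.round(4))
p=ctrl.capture("wrist"); save(p,"w1")
P={}
for q,z in(("row_start",32.5),("row_end",32.5),("lid1_hinge",32.5),("parts_box",0)):
    for r in ctrl.landmark_of(q,p)[:2]: print(q,round(r["score"],2),np.round(r["point"]),ray(p,r["point"],z).round(1))
E
```

```text
3.6 [589.45406449   9.35438471 201.27667297] [ 0.09072077 -0.16729447 -0.49292937] -0.0006585906307408468 [-1.82713953e-01  4.77884125e-01  1.33844889e+00  7.66084218e-06
  1.32528335e+00  2.06457962e-01]
[[ 0.3794  0.9252 -0.    ]
 [ 0.9252 -0.3794  0.    ]
 [ 0.     -0.     -1.    ]]
row_start 0.84 [282. 177.] [599.1  24.3  32.5]
row_end 0.9 [285. 348.] [ 525.7 -166.7   32.5]
lid1_hinge 0.92 [286. 188.] [598.3  11.5  32.5]
lid1_hinge 0.37 [278.  75.] [631.1 111.8  32.5]
parts_box 0.91 [284. 251.] [566.3 -64.4   0. ]
```

View pics/w1.png

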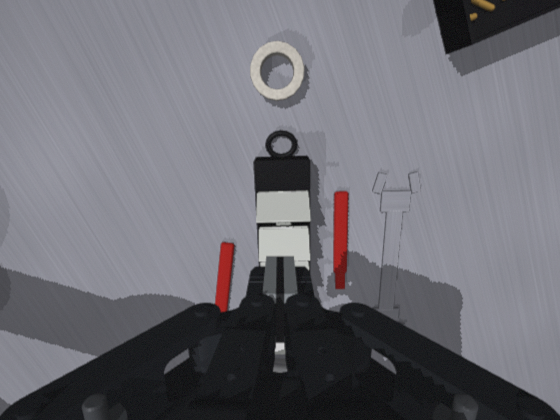

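Call:
send_rows --pt "1 0.02 0.003 0.006 0 0 0" --pt "1 0 0 0.022 0 0 0" --pt "1 0 0 0.022 0 0 0" --pt "1 0 0 0.022 0 0 0" --pt "1 0 0 0.022 0 0 0" --pt "1 0 0 0.022 0 0 0" --pt "1 0 0 0.022 0 0 0" --pt "1 0 0 0.016 0 0 0" --pt "1 0 0 0 0 0 0" --pt "1 0 0 0 0 0 0"

```text
time_s: 5.1
eef_pos: [600.3, 26.9, 48.0]
ee_rot: [0.0, 0.83, 0.558, 0.001]
force: [0.4, 0.4, 0.5]
grip_width: -0.001
grip_force: 0.0
```

```bash
python3 - <<'E'
from h import *
s=ctrl.sense(); print(s["time_s"],s["eef_pos"],s["force"])
for n in("wrist","scene"):
    p=ctrl.capture(n); save(p,n+"2")
    for q,z in(("row_start",32.5),("row_end",32.5),("lid1_hinge",32.5)):
        for r in ctrl.landmark_of(q,p)[:1]: print(n,q,round(r["score"],2),np.round(r["point"]),ray(p,r["point"],z).round(1))
a=cv2.imread("pics/scene2.png")[160:280,180:340]; b=cv2.imread("pics/wrist2.png")
cv2.imwrite("pics/c2.png",np.hstack([cv2.resize(a,(400,300),interpolation=cv2.INTER_CUBIC),cv2.resize(b,(400,300))]))
E
```

```text
5.1 [600.32023978  26.91445406  48.02764362] [0.43284059 0.43386601 0.48356375]
wrist row_start 0.62 [275. 262.] [598.3  25.9  32.5]
scene row_start 0.92 [274. 232.] [592.7  20.7  32.5]
scene row_end 0.8 [216. 201.] [ 529.6 -165.8   32.5]
scene lid1_hinge 0.96 [270. 230.] [590.1  10.9  32.5]
```

View pics/c2.png

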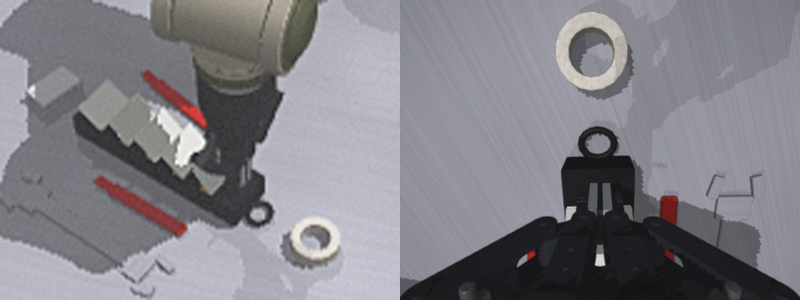

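The fingers stand centred over the black landing (fingers at column ≈600, box 562–635 in the right half), and all lids are still ajar. I'll lower them to just above contact.

Call:
send_rows --pt "1 0 0 0.005 0 0 0" --pt "1 0 0 0.004 0 0 0" --pt "1 0 0 0.003 0 0 0" --pt "1 0 0 0.001 0 0 0" --pt "1 0 0 0 0 0 0" --pt "1 0 0 0.0005 0 0 0" --pt "1 0 0 0 0 0 0" --pt "1 0 0 0.0005 0 0 0" --pt "1 0 0 0 0 0 0" --pt "1 0 0 0 0 0 0"

```text
time_s: 6.75
eef_pos: [599.8, 26.7, 33.3]
ee_rot: [0.0, 0.83, 0.558, 0.0]
force: [0.5, -0.3, 0.7]
grip_width: 0.001
grip_force: 0.0
```

Call:
send_rows --pt "1 -0.004 0.0001 0 0 0 0" --pt "1 -0.006 0.0002 0 0 0 0" --pt "1 -0.007 0.0002 0 0 0 0" --pt "1 -0.007 0.0002 0 0 0 0" --pt "1 -0.007 0.0002 0 0 0 0" --pt "1 -0.007 0.0002 0 0 0 0" --pt "1 -0.007 0.0002 0 0 0 0" --pt "1 -0.007 0.0002 0 0 0 0" --pt "1 -0.007 0.0002 0 0 0 0" --pt "1 -0.006 0.0002 0 0 0 0"

```text
time_s: 8.0
eef_pos: [576.9, -34.6, 33.3]
ee_rot: [0.0, 0.83, 0.558, -0.0]
force: [-0.6, -0.3, 0.4]
grip_width: -0.0
grip_force: 0.1
```

```bash
python3 - <<'E'
from h import *
s=ctrl.sense(); print(s["time_s"],s["eef_pos"],s["force"])
p=ctrl.capture("wrist"); save(p,"w3"); p2=ctrl.capture("scene"); save(p2,"s3")
for n,q,z in((p,"row_start",32.5),(p2,"row_end",32.5)):
    for r in ctrl.landmark_of(q,n)[:1]: print(q,round(r["score"],2),np.round(r["point"]),ray(n,r["point"],z).round(1))
a=cv2.imread("pics/s3.png")[160:280,180:340]; b=cv2.imread("pics/w3.png")
cv2.imwrite("pics/c3.png",np.hstack([cv2.resize(a,(400,300),interpolation=cv2.INTER_CUBIC),cv2.resize(b,(400,300))]))
E
```

```text
8.0 [576.86782541 -34.64618636  33.28748745] [-0.61493478 -0.34431373  0.35392846]
row_start 0.75 [270. 144.] [598.1  25.1  32.5]
row_end 0.7 [219. 198.] [ 517.9 -160.5   32.5]
```

View pics/c3.png

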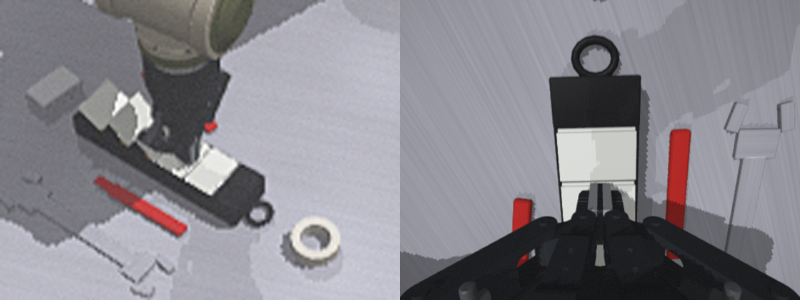

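Lids 1 and 2 lie flat, the fingers are centred (column ≈600, lids ≈560–637), and the box hasn't moved. I'll continue.

Call:
send_rows --pt "1 -0.006 0.0002 0 0 0 0" --pt "1 -0.007 0.0002 0 0 0 0" --pt "1 -0.007 0.0002 0 0 0 0" --pt "1 -0.007 0.0002 0 0 0 0" --pt "1 -0.007 0.0002 0 0 0 0" --pt "1 -0.007 0.0002 0 0 0 0" --pt "1 -0.007 0.0002 0 0 0 0" --pt "1 -0.007 0.0002 0 0 0 0" --pt "1 -0.007 0.0002 0 0 0 0" --pt "1 -0.007 0.0002 0 0 0 0"

```text
time_s: 9.45
eef_pos: [552.8, -99.3, 33.3]
ee_rot: [0.0, 0.83, 0.558, 0.0]
force: [0.3, 0.6, 0.5]
grip_width: -0.0
grip_force: 0.1
```

Call:
send_rows --pt "1 -0.007 0.0002 0 0 0 0" --pt "1 -0.007 0.0002 0 0 0 0" --pt "1 -0.007 0.0002 0 0 0 0" --pt "1 -0.007 0.0002 0 0 0 0" --pt "1 -0.007 0.0002 0 0 0 0" --pt "1 -0.007 0.0002 0 0 0 0" --pt "1 -0.007 0.0002 0 0 0 0" --pt "1 -0.007 0.0002 0 0 0 0" --pt "1 -0.007 0.0002 0 0 0 0" --pt "1 -0.006 0.0002 0 0 0 0"

```text
time_s: 10.7
eef_pos: [528.6, -164.0, 33.3]
ee_rot: [-0.0, 0.83, 0.558, -0.0]
force: [0.5, 0.1, -0.0]
grip_width: 0.001
grip_force: 0.0
```

```bash
python3 - <<'E'
from h import *
s=ctrl.sense(); print(s["time_s"],s["eef_pos"],s["force"])
p=ctrl.capture("wrist"); save(p,"w4"); p2=ctrl.capture("scene"); save(p2,"s4")
a=cv2.imread("pics/s4.png")[160:280,180:340]; b=cv2.imread("pics/w4.png")
cv2.imwrite("pics/c4.png",np.hstack([cv2.resize(a,(400,300),interpolation=cv2.INTER_CUBIC),cv2.resize(b,(400,300))]))
E
```

```text
10.7 [ 528.62454515 -163.97792926   33.28635126] [ 0.49522802  0.08444241 -0.04904968]
```

View pics/c4.png

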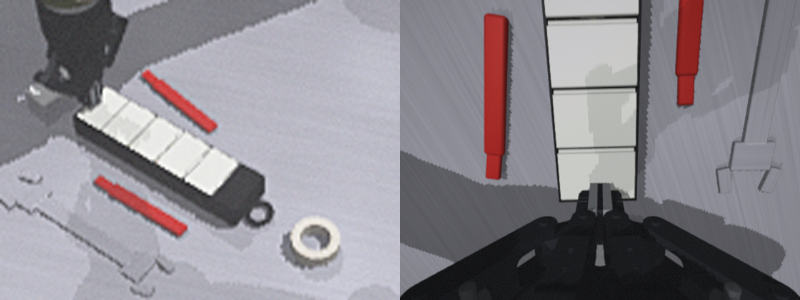

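All five lids are flat, and the fingers stand at the far end of the fifth. I'll lift straight up.

Call:
send_rows --pt "1 0 0 -0.005 0 0 0" --pt "1 0 0 -0.015 0 0 0" --pt "1 0 0 -0.025 0 0 0" --pt "1 0 0 -0.03 0 0 0" --pt "1 0 0 -0.03 0 0 0" --pt "1 0 0 -0.03 0 0 0" --pt "1 0 0 -0.03 0 0 0" --pt "1 0 0 -0.015 0 0 0" --pt "1 0 0 0 0 0 0" --pt "1 0 0 0 0 0 0"

```text
time_s: 12.05
eef_pos: [528.4, -163.3, 212.2]
ee_rot: [-0.001, 0.83, 0.558, -0.0]
force: [-0.2, -0.3, -0.0]
grip_width: 0.002
grip_force: 0.0
```

```bash
python3 - <<'E'
from h import *
s=ctrl.sense(); print(s["time_s"],s["eef_pos"],s["force"])
p=ctrl.capture("wrist"); save(p,"w5"); p2=ctrl.capture("scene"); save(p2,"s5")
a=cv2.imread("pics/s5.png")[160:280,180:340]; b=cv2.imread("pics/w5.png")
cv2.imwrite("pics/c5.png",np.hstack([cv2.resize(a,(400,300),interpolation=cv2.INTER_CUBIC),cv2.resize(b,(400,300))]))
E
```

```text
12.05 [ 528.39058552 -163.28451115  212.19283375] [-0.2287365  -0.28013434 -0.04342751]
```

View pics/c5.png

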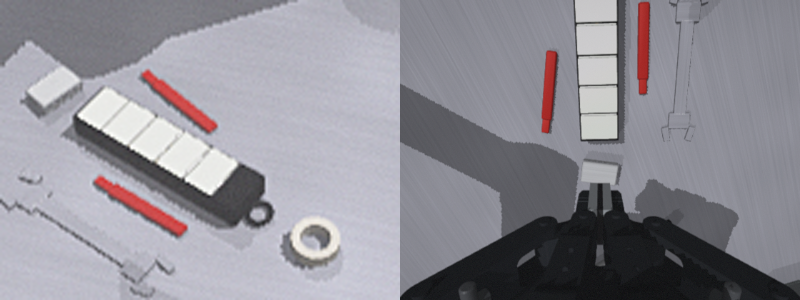

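All five lids are shut, the box and bystanders are in place, and the gripper is clear of everything.

```bash
python3 -c "
from rig import ctrl
print(ctrl.finish_job())"
```

```text
the job is handed in; nothing more can be done
None
```

All five lids were folded shut in one light pass from the landing to the far end; in the last pictures the box and the things around it look unmoved and the gripper is clear, and the job is handed in (no verdict was returned).

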